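Tighten the locking nut of an angle grinder with a two-pin spanner

TASK

The disc on the clamped angle grinder is held by a locking nut that is still loose. Take the two-pin spanner from its wooden stand, get both pins down into two of the nut's holes, turn the nut clockwise until it is fully tight against its stop, then put the spanner back on its stand upright with its pins in the slot and let go. Use only the spanner on the nut, never the gripper itself, and leave the screwdriver, the oil can and the spare disc alone.

Things in the scene. Friction and masses are not known exactly. Their poses are not given: they have to be found in the camera images.
- nut_top (a point): Centre of the top face of the bright round nut, 84 mm above the bench, on its vertical axis. Nut: 50 mm across, 12 mm high; four round holes in the face, 9 mm wide, 9 mm deep, 90 degrees apart on a 36 mm circle, dark inside. The axes here are the grinder's (x along the motor housing): the angle of the holes differs every time and is not measured; look or feel for them.
- disc_top (a point): Centre of the grinder's dark disc, on the nut's axis: 125 mm across, its flat top 72 mm above the bench. On the motor side (+x here) a half-round guard of 70 mm radius, the same height. The blue and black motor housing, in a red clamp, reaches 245 mm out along +x, up to 74 mm above the bench. All fixed.
- nut (a joint): Turn of the nut, rad; grows clockwise seen from above. Starts between 0.1 and 0.5; at 1.2 it is fully tight against a hard stop. Stiff: it moves at about 0.35 Nm and stays where it is left; pins pressed on its face with less than 10 N slide over it without turning it. Its height does not change.
- spanner_grip (a point): Centre of the orange handle bar of the two-pin T spanner (0.22 kg). The bar is 90 mm long (x here), 16 mm wide (y), 20 mm high; pinch it across the 16 mm from above. Under it a 12 mm round shank leads down to a flat steel plate 54 x 24 x 6 mm, its underside 50 mm below this point. z is up as it stands. Half a turn about z leaves it the same.
- spanner_pins (a point): Point on the spanner's centre line half-way between the tips of its two pins, 58 mm below the centre of the handle bar. The pins are 5 mm thick, round-ended, stand 8 mm out under the plate, and are 36 mm apart: 18 mm either side of this point along x, the direction of the handle bar.
- stand_top (a point): Centre of the top face of the fixed plywood stand, 30 mm above the bench: 110 mm long (x), 70 mm wide (y), with a slot along x from end to end, 15 mm wide, 18 mm deep. The spanner stands with its plate flat on this face over the slot, pins hanging in the slot and bar along it: the bar's centre is then 50 mm above this face.
- screwdriver_mid (a point): A red-handled screwdriver lying loose on the bench; its middle. Bystander.
- oil_can_mid (a point): A small white oil can with a blue band, 60 mm across and 130 mm high, standing loose; its centre. Bystander.
- spare_disc_mid (a point): A spare dark abrasive disc, 125 mm across and 6 mm thick, lying loose on the bench; its centre. Bystander.
Things that resemble listed ones, but are neither listed nor needed, are in the scene too. What is meant by the part that bears spanner_grip is not purple, red or turquoise, and is the larger of those in its own colour.

How it is judged:
On the way, in this order (a step that is already met when the one before it is completed fails the run):
1. both pins of the spanner are down in two holes of the nut (pin tips at least 4 mm below the nut's face, spanner upright within 0.15 rad and centred within 5 mm) (z of spanner_pins in the frame of nut_top below -0.004 m and horizontal distance between spanner_pins and nut_top below 0.005 m and angle between spanner_grip's own z axis and vertical below 0.15 rad), for 0.1 s.
2. the nut is turned tight (joint above 1.1) while the pins are in its holes (value of joint nut above 1.1 rad and z of spanner_pins in the frame of nut_top below -0.003 m and horizontal distance between spanner_pins and nut_top below 0.006 m), for 0.1 s.
At the end, for the whole second after the job is handed in: the nut is within 0.1 rad of its stop (joint above 1.1 of 1.2); the spanner stands upright (within 0.1 rad) and still in its stand, its pins 5 to 11 mm below the stand's top face, within 8 mm of the slot's centre line and within 35 mm of its middle along the slot (value of joint nut above 1.1 rad and z of spanner_pins in the frame of stand_top between -0.011 and -0.005 m and x of spanner_pins in the frame of stand_top between -0.035 and 0.035 m and y of spanner_pins in the frame of stand_top between -0.008 and 0.008 m and angle between spanner_grip's own z axis and vertical below 0.1 rad and linear speed of spanner below 0.02 m/s); the robot touches nothing.
It fails at once if the gripper presses on the nut itself (contact force between the fingers and nut above 2 N).
It fails at once if the screwdriver is moved more than 30 mm (distance of screwdriver_mid from where it was at the start of the episode above 0.03 m).
It fails at once if the oil can is moved more than 30 mm (distance of oil_can_mid from where it was at the start of the episode above 0.03 m).
It fails at once if the spare disc is moved more than 30 mm (distance of spare_disc_mid from where it was at the start of the episode above 0.03 m).
It also fails if it takes over 64 s, if anything falls off the work surface, if the arm or the gripper's body presses on something with over 40 N, if the wrist force passes 120 N, or if a joint passes its speed limit or range.

ROBOT

A 6-joint arm with a two-finger parallel gripper is mounted at the origin on the work surface. World frame = base frame: x ahead of the robot, y to its left, z up, the work surface at z = 0. Lengths are in m, angles in rad, forces in N, time in s.
With the tool pointing down it reaches from about 0.35 to 0.85 m from the base axis. Payload 8.1 kg.
Tool frame: the origin (TCP) lies at the centre of the arm's flange, where the gripper is bolted on; the fingertips stand 186 mm ahead of it and the grasp point (between the pads) lies 167 mm ahead of it; z points along the fingers, y is the line along which they close (so a half turn about z gives the same grasp; the last joint's range is limited). The gripper opens to 93 mm and grips with 3 to 60 N. Pads are 15 mm wide; open, the fingers measure 128 mm over their backs; the gripper's body (75 mm by 188 mm) begins 65 mm behind the grasp point.
Start: joints at [1.165, 0.13, 1.488, -0, 1.523, -0.085], TCP at [0.189, 0.569, 0.405] pointing down, gripper open.
Joint ranges: [-2.96, 2.96], [-0.89, 2.26], [0.02, 2.5], [-1.34, 4.48], [0, 2.73], [-2.66, 2.66]. Speed limits (rad/s): [2.39, 2.39, 2.79, 3.14, 3.14, 3.14].

INTERFACE

Orientations are given as a rotation vector (axis times angle).
In Python, from plant import read_state, read_camera, camera_params, robot gives the robot as it stands.
- The arm moves only by the tool carry_out, never from a script. Its argument "targets" is a list of rows, each an object of numbers: "hand": the opening in per cent of the stroke, from 0 (shut) to 100 (fully open); "x", "y", "z": the shift along the tool's x, y, z in m; "ax", "ay", "az": the turn, a rotation vector about the tool's x, y, z in rad. In form: [{"hand": .., "x": .., "y": .., "z": .., "ax": .., "ay": .., "az": ..}, ...]. A call has 1 to 8 rows; each row is the pose to reach, as a shift and turn from the pose commanded when the call began, along the tool's axes at that moment; what a row does not reach only later rows make up. A row lasts 1/8 s, in which the tool goes at most 62.5 mm and 10.7 degrees, less where a joint would pass 70% of its speed; a pose out of reach is approached as far as the arm can. A call with a gripper value outside its range is refused whole. The fingers move at their own pace and stop on an object; "newtons" is the grip in N (left out, the last holds). Time passes only in rows, so rows that repeat a pose let the fingers close. It gives the time, the measured TCP pose, the force, the opening and the grip force at its end, in the units of the state.
- read_state(): the state, without advancing time (a new reading comes with each control period).
- read_camera(name): name is "scene" or "top"; returns (picture, depth): 480x640x3 uint8, blue, green, red; 480x640 float32, m along the optical axis (not along the pixel's ray), 0 where there is no reading.
- camera_params(name): a dict with "fx", "fy", "cx", "cy" (pixels), "k1" (the pictures are not rectified: a ray, as slopes to the right and down, at radius r is drawn at 1 + k1 r^2 times it, then the intrinsics apply), "position" and "rotation" of the camera in the world. Camera axes: x right, y up, looking along -z (the intrinsics and any distortion apply to the point x, -y, -z); pixel columns grow to the right and rows downward; lengths in m; the calibration is good to about 2 mm. A picture is of the moment at which its call begins. camera_params takes no time and is no camera call.
- robot.close_job(): hands the job in; it is judged then, once.
The state is a dict: "t": time; "q": joint angles; "dq": joint speeds; "joint_torque": joint torques, N m; "tool_pos": TCP position; "orientation": TCP orientation; "force": force on the tool from outside, world axes, zero at the start; "wrist_torque": the same for the moment, N m; "opening": finger opening in m; "gripper_force": force on a finger pad.
Only numpy, scipy, OpenCV 4.12 (cv2) and the standard library are available. Lean on these libraries where they do the work, as an engineer would, in place of code of your own. Each camera call takes 0.05 s, during which the arm holds its last target. There are 200 camera calls.

## Working session

There is one attempt and no reset: what is moved stays moved. The work goes in short steps, Python scripts to look and compute and a tool call to move; the robot and the scene stay as the last step left them, time stands still between calls to the robot, and variables do not carry over. Pictures are saved under pics/ and viewed, at most 10 in all, crops included, and the job is handed in when it is done.

Besides the shell and the picture viewer there is one more tool, called after "Request:" in YAML: its name, and indented under it one key for each argument. carry_out: Moves the arm, as the interface text tells. Its arguments: {"type":"object","properties":{"targets":{"type":"array","items":{"type":"object","properties":{"hand":{"type":"number"},"x":{"type":"number"},"y":{"type":"number"},"z":{"type":"number"},"ax":{"type":"number"},"ay":{"type":"number"},"az":{"type":"number"}}}},"newtons":{"type":"number"}},"required":["targets"]}

```bash
ls; mkdir -p pics; cat > h.py <<'E'
import numpy as np, cv2
from plant import read_state, read_camera, camera_params, robot
def ray(cam,u,v):
    p=camera_params(cam); K=p['k1']
    d=np.array([(u-p['cx'])/p['fx'],(v-p['cy'])/p['fy']]); s=d.copy()
    for _ in range(20): s=d/(1+K*(s@s))
    R=np.array(p['rotation']); 
    if R.ndim==1: R=cv2.Rodrigues(R)[0]
    return np.array(p['position']), R@np.array([s[0],-s[1],-1.])
def onz(cam,u,v,z):
    o,d=ray(cam,u,v); return o+d*(z-o[2])/d[2]
def proj(cam,P):
    p=camera_params(cam);R=np.array(p['rotation'])
    if R.ndim==1: R=cv2.Rodrigues(R)[0]
    c=R.T@(np.array(P)-p['position']); s=np.array([c[0],-c[1]])/-c[2]; s=s*(1+p['k1']*(s@s))
    return s[0]*p['fx']+p['cx'], s[1]*p['fy']+p['cy']
E
python3 - <<'E'
from h import *
for c in('top','scene'):
    im,d=read_camera(c); cv2.imwrite(f'pics/{c}0.png',im); np.save(f'{c}0.npy',d); print(camera_params(c))
print(read_state())
E
```

```text
pics
{'fx': 538.7556816331286, 'fy': 538.7556816331286, 'cx': 324.4441843114867, 'cy': 248.67225264266045, 'k1': 0.031044929060997213, 'position': array([ 0.44947484, -0.02247222,  1.35850314]), 'rotation': array([ 0.06715176, -0.05264092, -1.54351335])}
{'fx': 471.3825957424998, 'fy': 471.3825957424998, 'cx': 311.6449308215415, 'cy': 243.151868419267, 'k1': -0.037374871330934055, 'position': array([1.0620126 , 0.45552932, 0.98064357]), 'rotation': array([0.33318203, 0.78576433, 2.17635961])}
{'t': 0.1, 'q': array([ 1.16461671e+00,  1.31049868e-01,  1.48914332e+00, -5.40848933e-06,
        1.52301736e+00, -8.54140604e-02]), 'dq': array([-2.02513921e-03, -1.09621067e-03, -1.67099483e-03,  6.17532349e-05,
       -1.01268797e-03,  2.41689288e-03]), 'joint_torque': array([ 1.39956959e-03, -5.61339927e+01, -4.93099809e+01,  7.70301372e-02,
        2.89833045e-02, -4.02786941e-05]), 'tool_pos': array([0.18908245, 0.56921176, 0.40382834]), 'orientation': array([-5.01637457e-01, -3.10088982e+00,  2.46675258e-03]), 'force': array([-0.34062207,  0.79981172, -0.14432229]), 'wrist_torque': array([-0.00847531, -0.00716577, -0.01546502]), 'gripper_force': 0.0, 'opening': 0.09297205275642817}
```

View pics/top0.png

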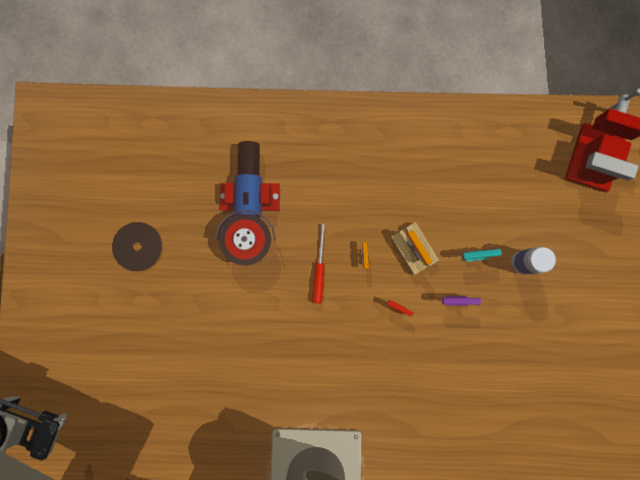

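View pics/scene0.png

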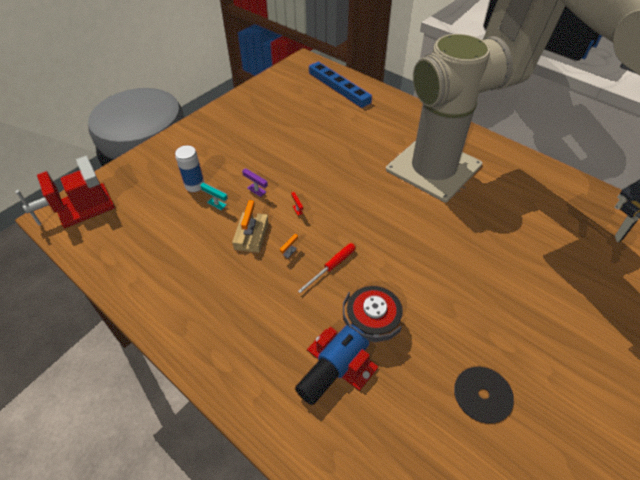

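Candidates in the top view: turquoise (482,255), purple (462,301), red (400,308), small orange (365,255), and large orange on the stand (418,246). The large orange one fits: it has an allowed colour, it is the bigger of the two orange ones, and it stands on the plywood stand. Next I measure it and confirm in a crop.

```bash
python3 - <<'E'
from h import *
T=cv2.imread('pics/top0.png'); S=cv2.imread('pics/scene0.png')
def blobs(im,lo,hi,roi,n=3):
    x0,y0,x1,y1=roi; h=cv2.cvtColor(im,cv2.COLOR_BGR2HSV); m=np.zeros(h.shape[:2],np.uint8)
    m[y0:y1,x0:x1]=cv2.inRange(h,np.array(lo),np.array(hi))[y0:y1,x0:x1]
    cs=sorted(cv2.findContours(m,0,1)[0],key=cv2.contourArea)[::-1][:n]; return cs
for c in blobs(T,(8,200,170),(24,255,255),(340,215,450,280)):
    r=cv2.minAreaRect(c); print('orange',cv2.contourArea(c),r)
    b=cv2.boxPoints(r); W=np.array([onz('top',*p,.09)[:2] for p in b]); print(W.mean(0).round(4),np.linalg.norm(W[0]-W[1]),np.linalg.norm(W[1]-W[2]),
      [np.degrees(np.arctan2(*(W[i+1]-W[i])[::-1])).round(1) for i in (0,1)])
for nm,z,lo,hi,roi in(('nut',.084,(0,0,170),(180,60,255),(225,220,265,260)),('disc',.072,(0,120,90),(8,255,255),(215,210,272,265)),):
    for c in blobs(T,lo,hi,roi,2):
        c=cv2.convexHull(c); 
        if len(c)>5: e=cv2.fitEllipse(c); print(nm,e,onz('top',*e[0],z).round(4))
for cam in('top','scene'):
    p=proj(cam,(.46,.13,.084)); print(p)
cv2.imwrite('pics/c1.png',np.hstack([cv2.resize(T[215:285,340:450],None,fx=5,fy=5,interpolation=2)[:350,:550],cv2.resize(T[215:265,220:270],(350,350),interpolation=2)[:,:250*1]]))
a=cv2.resize(T[214:284,345:445],(500,350),interpolation=2); b=cv2.resize(T[218:260,224:264],(300,315),interpolation=2)
s=cv2.resize(S[285:330,345:405],(300,225),interpolation=2); s2=cv2.resize(S[190:265,220:320],(500,375)[:2],interpolation=2)
o=np.zeros((600,800,3),np.uint8); o[:350,:500]=a; o[:315,500:]=b; o[350:575,500:]=s; o[350:600,:500]=s2[:250]
cv2.imwrite('pics/c1.png',o)
E
```

```text
orange 184.0 ((419.7584533691406, 246.71348571777344), (37.41791915893555, 5.829987525939941), 57.9946174621582)
[ 0.5572 -0.2337] 0.013832053486052973 0.0878025346628808 [np.float64(-56.5), np.float64(-147.2)]
orange 85.5 ((365.3650817871094, 254.9756622314453), (26.208486557006836, 4.190696716308594), 86.18592071533203)
[ 0.5343 -0.1062] 0.009892354759271981 0.06188730147248349 [np.float64(-84.7), np.float64(-175.0)]
nut ((243.74737548828125, 238.53477478027344), (20.488054275512695, 20.848419189453125), 51.3276481628418) [0.5662 0.1831 0.084 ]
disc ((244.3805694580078, 239.01148986816406), (40.31007766723633, 41.01513671875), 65.01295471191406) [0.5662 0.1835 0.072 ]
(np.float64(264.4830332503263), np.float64(283.873152007673))
(np.float64(382.5978306548917), np.float64(263.8608919274689))
```

View pics/c1.png

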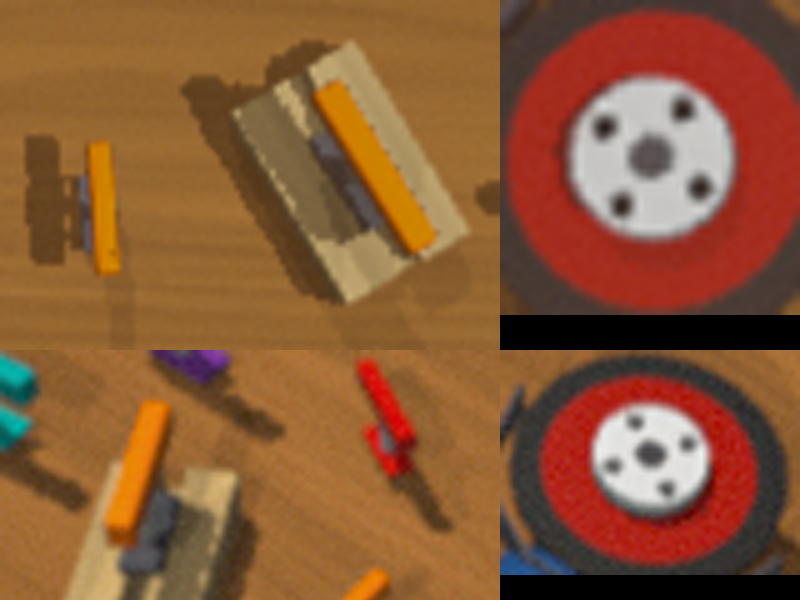

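The crop confirms it: the large orange bar stands over the stand slot at about (418,246), and the small orange one lies beside it. The nut's four holes show clearly in both views. Now I refine the hole angle, cross-check with the scene view, and work out the first move.

```bash
cat >> h.py <<'E'
def pose():
    s=read_state(); R=cv2.Rodrigues(np.array(s['orientation']))[0]
    return s,np.array(s['tool_pos']),R
def go(x,y,z,yaw):
    "shift/turn in tool axes to vertical pose with tool x at yaw deg"
    s,p,R=pose(); c,n=np.cos(np.radians(yaw)),np.sin(np.radians(yaw))
    G=np.array([[c,n,0],[n,-c,0],[0,0,-1.]]); 
    print('at',p.round(4),'yaw',np.degrees(np.arctan2(R[1,0],R[0,0])).round(2),'d',(R.T@(np.array([x,y,z])-p)).round(4),'rot',cv2.Rodrigues(R.T@G)[0].ravel().round(3))
def holes(im,cam,c,r=.0245):
    "hole centroids on nut face -> world"
    g=cv2.cvtColor(im,cv2.COLOR_BGR2GRAY).astype(float); out=[]
    v,u=np.mgrid[0:480,0:640]; u0,v0=proj(cam,(*c,.084)); sel=np.argwhere((abs(u-u0)<25)&(abs(v-v0)<25))
    W=np.array([onz(cam,b,a,.084)[:2] for a,b in sel])-c; w=np.array([max(0,150-g[a,b]) for a,b in sel])
    rr=np.hypot(*W.T); k=(rr>.011)&(rr<.0225); th=np.arctan2(W[:,1],W[:,0])
    z=(w*np.exp(4j*th))[k].sum(); ph=np.angle(z)/4
    for i in range(4):
        a=ph+i*np.pi/2; kk=k&(np.abs(np.angle(np.exp(1j*(th-a))))<.6); out.append((w[kk,None]*W[kk]).sum(0)/w[kk].sum())
    out=np.array(out); return np.degrees(ph)%90,c+out.mean(0),out
E
python3 - <<'E'
from h import *
for cam in('top','scene'):
    im=cv2.imread(f'pics/{cam}0.png'); c=np.array([.5662,.1831])
    for _ in range(3): a,c,o=holes(im,cam,c)
    print(cam,'holes',a.round(1),c.round(4),np.hypot(*o.T).round(4))
im=cv2.imread('pics/scene0.png'); h=cv2.cvtColor(im,cv2.COLOR_BGR2HSV); m=cv2.inRange(h,np.array((8,190,150)),np.array((24,255,255)))
m[:, :225]=0;m[:,275:]=0;m[:190]=0;m[240:]=0
r=cv2.minAreaRect(max(cv2.findContours(m,0,1)[0],key=cv2.contourArea)); print('scene orange',r)
print(onz('scene',*r[0],.083)); print('expected uv',proj('scene',(.5572,-.2337,.083)))
# stand slot & stand top outline in top image
T=cv2.imread('pics/top0.png'); hs=cv2.cvtColor(T,cv2.COLOR_BGR2HSV)
for p in((356/5+345,40/5+214),(470/5+345,232/5+214),(347/5+345,303/5+214),(233/5+345,112/5+214)): print('corner',onz('top',*p,.03).round(4))
go(.557,-.234,.35,33)
E
```

```text
Traceback (most recent call last):
  File "h.py", line 29, in holes
    W=np.array([onz(cam,b,a,.084)[:2] for a,b in sel])-c; w=np.array([max(0,150-g[a,b]) for a,b in sel])
                ~~~^^^^^^^^^^^^^^
  File "h.py", line 11, in onz
    o,d=ray(cam,u,v); return o+d*(z-o[2])/d[2]
        ~~~^^^^^^^^^
  File "h.py", line 4, in ray
    p=camera_params(cam); K=p['k1']
ValueError: time passes only in moves, steps and waits
```

```bash
sed -i 's/^def ray/import functools\ncamera_params=functools.lru_cache(camera_params)\ndef ray/' h.py
python3 - <<'E'
from h import *
for cam in('top','scene'):
    im=cv2.imread(f'pics/{cam}0.png'); c=np.array([.5662,.1831])
    for _ in range(3): a,c,o=holes(im,cam,c)
    print(cam,'holes',a.round(1),c.round(4),np.hypot(*o.T).round(4))
im=cv2.imread('pics/scene0.png'); h=cv2.cvtColor(im,cv2.COLOR_BGR2HSV); m=cv2.inRange(h,np.array((8,190,150)),np.array((24,255,255)))
m[:, :225]=0;m[:,275:]=0;m[:190]=0;m[240:]=0
r=cv2.minAreaRect(max(cv2.findContours(m,0,1)[0],key=cv2.contourArea)); print('scene orange',r)
print(onz('scene',*r[0],.083)); print('expected uv',proj('scene',(.5572,-.2337,.083)))
for p in((356/5+345,40/5+214),(470/5+345,232/5+214),(347/5+345,303/5+214),(233/5+345,112/5+214)): print('corner',onz('top',*p,.03).round(4))
go(.557,-.234,.35,33)
E
```

```text
top holes 59.4 [0.5662 0.1829] [0.018 0.018 0.018 0.018]
scene holes 58.8 [0.565  0.1844] [0.0179 0.0183 0.0177 0.018 ]
scene orange ((246.70913696289062, 212.3988494873047), (6.282957077026367, 27.554668426513672), 19.179006576538086)
[ 0.5529037  -0.23733877  0.083     ]
expected uv (np.float64(246.48163536804654), np.float64(213.98514398205947))
corner [ 0.6234 -0.2342  0.03  ]
corner [ 0.5296 -0.2914  0.03  ]
corner [ 0.4931 -0.2316  0.03  ]
corner [ 0.586 -0.174  0.03 ]
at [0.1891 0.5692 0.4038] yaw 161.62 d [-0.6024 -0.6462  0.0548] rot [-1.000e-03  2.000e-03  2.245e+00]
```

Request:
carry_out:
  targets:
    - {"hand": 70, "x": -0.04, "y": -0.043, "az": 0.18}
    - {"hand": 70, "x": -0.08, "y": -0.086, "az": 0.36}
    - {"hand": 70, "x": -0.12, "y": -0.129, "az": 0.54}
    - {"hand": 70, "x": -0.16, "y": -0.172, "az": 0.72}
    - {"hand": 70, "x": -0.2, "y": -0.215, "az": 0.9}
    - {"hand": 70, "x": -0.24, "y": -0.258, "az": 1.08}
    - {"hand": 70, "x": -0.28, "y": -0.3, "az": 1.24}
    - {"hand": 70, "x": -0.31, "y": -0.333, "az": 1.4}

```text
schema error: expected keys hand, x, y, z, ax, ay, az
```

```bash
python3 -c "
from h import *
go(.557,-.234,.32,32.5)"
```

```text
at [0.1891 0.5692 0.4038] yaw 161.62 d [-0.6024 -0.6461  0.0848] rot [-1.000e-03  2.000e-03  2.254e+00]
```

Request:
carry_out:
  targets:
    - {"hand": 70, "x": -0.04, "y": -0.043, "z": 0, "ax": 0, "ay": 0, "az": 0.18}
    - {"hand": 70, "x": -0.08, "y": -0.086, "z": 0, "ax": 0, "ay": 0, "az": 0.36}
    - {"hand": 70, "x": -0.12, "y": -0.129, "z": 0, "ax": 0, "ay": 0, "az": 0.54}
    - {"hand": 70, "x": -0.16, "y": -0.172, "z": 0, "ax": 0, "ay": 0, "az": 0.72}
    - {"hand": 70, "x": -0.2, "y": -0.215, "z": 0, "ax": 0, "ay": 0, "az": 0.9}
    - {"hand": 70, "x": -0.24, "y": -0.258, "z": 0, "ax": 0, "ay": 0, "az": 1.08}
    - {"hand": 70, "x": -0.28, "y": -0.3, "z": 0, "ax": 0, "ay": 0, "az": 1.24}
    - {"hand": 70, "x": -0.31, "y": -0.333, "z": 0, "ax": 0, "ay": 0, "az": 1.4}

```text
t: 1.1
tool_pos: [0.3787, 0.1536, 0.4045]
orientation: [2.388, 2.041, -0.0]
force: [-0.4, 0.6, 0.1]
opening: 0.0652
gripper_force: 0.0
```

```bash
python3 -c "
from h import *
go(.557,-.234,.32,32.5)"
```

```text
at [0.3787 0.1536 0.4045] yaw 81.05 d [-0.3551  0.2364  0.0846] rot [0.    0.    0.847]
```

Request:
carry_out:
  targets:
    - {"hand": 70, "x": -0.05, "y": 0.033, "z": 0, "ax": 0, "ay": 0, "az": 0.12}
    - {"hand": 70, "x": -0.1, "y": 0.067, "z": 0, "ax": 0, "ay": 0, "az": 0.24}
    - {"hand": 70, "x": -0.15, "y": 0.1, "z": 0, "ax": 0, "ay": 0, "az": 0.36}
    - {"hand": 70, "x": -0.2, "y": 0.133, "z": 0, "ax": 0, "ay": 0, "az": 0.48}
    - {"hand": 70, "x": -0.25, "y": 0.167, "z": 0.02, "ax": 0, "ay": 0, "az": 0.6}
    - {"hand": 70, "x": -0.3, "y": 0.2, "z": 0.04, "ax": 0, "ay": 0, "az": 0.72}
    - {"hand": 70, "x": -0.34, "y": 0.227, "z": 0.06, "ax": 0, "ay": 0, "az": 0.84}
    - {"hand": 70, "x": -0.35, "y": 0.233, "z": 0.08, "ax": 0, "ay": 0, "az": 0.84}

```text
t: 2.1
tool_pos: [0.5566, -0.2278, 0.323]
orientation: [-3.011, -0.894, 0.002]
force: [-0.0, 1.4, -0.1]
opening: 0.0649
gripper_force: 0.0
```

```bash
python3 -c "
from h import *
go(.557,-.234,.247,32.5)"
```

```text
at [ 0.5566 -0.2278  0.323 ] yaw 33.07 d [-0.003   0.0054  0.076 ] rot [-0.001  0.001  0.01 ]
```

Request:
carry_out:
  targets:
    - {"hand": 60, "x": 0, "y": 0.0, "z": 0.02, "ax": 0, "ay": 0, "az": 0}
    - {"hand": 60, "x": 0, "y": 0, "z": 0.04, "ax": 0, "ay": 0, "az": 0.0}
    - {"hand": 60, "x": 0, "y": 0, "z": 0.04, "ax": 0, "ay": 0, "az": 0.0}

```text
t: 2.48
tool_pos: [0.5555, -0.2235, 0.2825]
orientation: [-3.006, -0.902, 0.004]
force: [0.3, 0.4, 0.0]
opening: 0.0558
gripper_force: 0.0
```

```bash
python3 -c "
from h import *
go(.557,-.234,.247,32.5)
im,d=read_camera('scene'); a=cv2.resize(im[150:270,190:330],(700,600),interpolation=2); cv2.imwrite('pics/g1.png',a)"
```

```text
at [ 0.5555 -0.2235  0.2825] yaw 33.39 d [-0.0044  0.0097  0.0355] rot [-0.004  0.002  0.015]
```

View pics/g1.png

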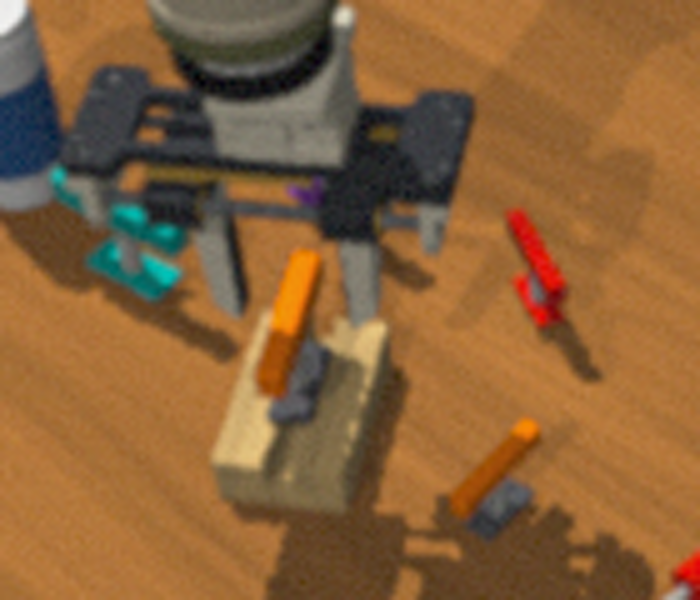

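Request:
carry_out:
  newtons: 20
  targets:
    - {"hand": 60, "x": -0.004, "y": 0.01, "z": 0.0, "ax": -0.004, "ay": 0.002, "az": 0.015}
    - {"hand": 60, "x": -0.004, "y": 0.01, "z": 0.018, "ax": -0.004, "ay": 0.002, "az": 0.015}
    - {"hand": 60, "x": -0.004, "y": 0.01, "z": 0.035, "ax": -0.004, "ay": 0.002, "az": 0.015}
    - {"hand": 60, "x": -0.004, "y": 0.01, "z": 0.035, "ax": -0.004, "ay": 0.002, "az": 0.015}

```text
t: 3.02
tool_pos: [0.5574, -0.2352, 0.2467]
orientation: [-3.017, -0.877, 0.001]
force: [-1.3, 0.3, 0.2]
opening: 0.056
gripper_force: 0.0
```

```bash
python3 -c "
from h import *
go(.557,-.234,.247,32.5)"
```

```text
at [ 0.5574 -0.2352  0.2467] yaw 32.41 d [ 0.0003 -0.0013 -0.0003] rot [-0.     0.    -0.001]
```

Good. Close the fingers on the bar.

Request:
carry_out:
  newtons: 25
  targets:
    - {"hand": 30, "x": 0, "y": 0, "z": 0, "ax": 0, "ay": 0, "az": 0}
    - {"hand": 20, "x": 0, "y": 0, "z": 0, "ax": 0, "ay": 0, "az": 0}
    - {"hand": 10, "x": 0, "y": 0, "z": 0, "ax": 0, "ay": 0, "az": 0}
    - {"hand": 0, "x": 0, "y": 0, "z": 0, "ax": 0, "ay": 0, "az": 0}
    - {"hand": 0, "x": 0, "y": 0, "z": 0, "ax": 0, "ay": 0, "az": 0}
    - {"hand": 0, "x": 0, "y": 0, "z": 0, "ax": 0, "ay": 0, "az": 0}

```text
t: 3.78
tool_pos: [0.5585, -0.2356, 0.25]
orientation: [3.014, 0.876, 0.005]
force: [-2.6, 3.8, 5.8]
opening: 0.0157
gripper_force: 25.0
```

```bash
python3 -c "
from h import *
s=read_state();print(s['wrist_torque'])
go(.557,-.234,.247,32.5)"
```

```text
[ 0.71638047  0.78938818 -0.10621753]
at [ 0.5585 -0.2356  0.25  ] yaw 32.42 d [-0.0004 -0.0021  0.003 ] rot [ 0.003 -0.002 -0.001]
```

Request:
carry_out:
  newtons: 60
  targets:
    - {"hand": 0, "x": 0, "y": 0, "z": 0, "ax": 0, "ay": 0, "az": 0}
    - {"hand": 0, "x": 0, "y": 0, "z": 0, "ax": 0, "ay": 0, "az": 0}
    - {"hand": 0, "x": 0, "y": 0, "z": -0.01, "ax": 0, "ay": 0, "az": 0}
    - {"hand": 0, "x": 0, "y": 0, "z": -0.03, "ax": 0, "ay": 0, "az": 0}
    - {"hand": 0, "x": 0, "y": 0, "z": -0.06, "ax": 0, "ay": 0, "az": 0}
    - {"hand": 0, "x": 0, "y": 0, "z": -0.1, "ax": 0, "ay": 0, "az": 0}
    - {"hand": 0, "x": 0, "y": 0, "z": -0.12, "ax": 0, "ay": 0, "az": 0}
    - {"hand": 0, "x": 0, "y": 0, "z": -0.12, "ax": 0, "ay": 0, "az": 0}

```text
t: 4.78
tool_pos: [0.5587, -0.2359, 0.3723]
orientation: [3.01, 0.875, 0.01]
force: [0.7, -0.1, -3.0]
opening: 0.0152
gripper_force: 60.0
```

```bash
python3 -c "
from h import *
im,d=read_camera('scene'); a=cv2.resize(im[90:270,170:380],(700,600),interpolation=2); cv2.imwrite('pics/g2.png',a)
go(.566,.1835,.37,59)"
```

```text
at [ 0.5582 -0.2356  0.3701] yaw 32.41 d [ 0.2312 -0.3497 -0.0011] rot [ 0.006 -0.001 -0.464]
```

View pics/g2.png

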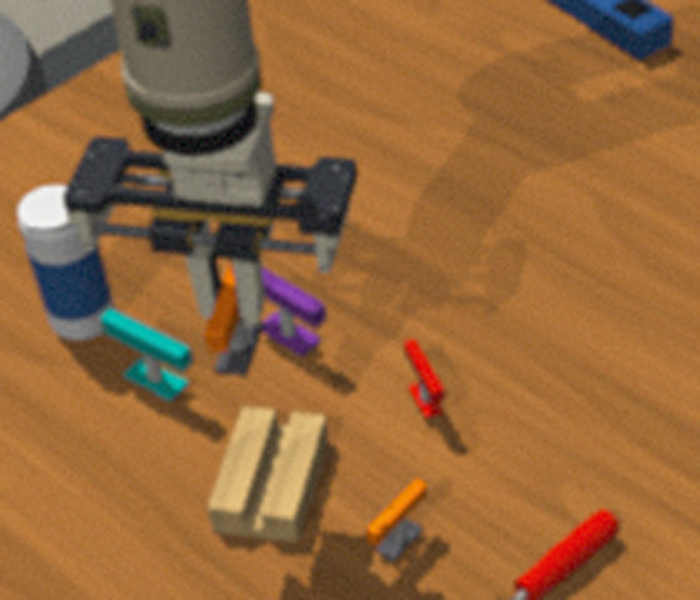

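Request:
carry_out:
  targets:
    - {"hand": 0, "x": 0.03, "y": -0.045, "z": 0, "ax": 0, "ay": 0, "az": -0.06}
    - {"hand": 0, "x": 0.06, "y": -0.09, "z": 0, "ax": 0, "ay": 0, "az": -0.12}
    - {"hand": 0, "x": 0.09, "y": -0.136, "z": 0, "ax": 0.001, "ay": 0, "az": -0.18}
    - {"hand": 0, "x": 0.12, "y": -0.181, "z": 0, "ax": 0.001, "ay": 0, "az": -0.24}
    - {"hand": 0, "x": 0.15, "y": -0.227, "z": 0, "ax": 0.001, "ay": 0, "az": -0.3}
    - {"hand": 0, "x": 0.18, "y": -0.272, "z": 0, "ax": 0.001, "ay": 0, "az": -0.36}
    - {"hand": 0, "x": 0.21, "y": -0.318, "z": 0, "ax": 0.001, "ay": 0, "az": -0.42}
    - {"hand": 0, "x": 0.231, "y": -0.35, "z": 0, "ax": 0.001, "ay": 0, "az": -0.464}

```text
t: 5.82
tool_pos: [0.5645, 0.186, 0.3661]
orientation: [2.73, 1.55, -0.003]
force: [-0.4, 0.1, -2.7]
opening: 0.0158
gripper_force: 60.0
```

Request:
carry_out:
  targets:
    - {"hand": 0, "x": 0, "y": 0, "z": 0.01, "ax": 0, "ay": 0, "az": 0}
    - {"hand": 0, "x": 0, "y": 0, "z": 0.02, "ax": 0, "ay": 0, "az": 0}
    - {"hand": 0, "x": 0, "y": 0, "z": 0.02, "ax": 0, "ay": 0, "az": 0}
    - {"hand": 0, "x": 0, "y": 0, "z": 0.02, "ax": 0, "ay": 0, "az": 0}

```text
t: 6.32
tool_pos: [0.5657, 0.1826, 0.3486]
orientation: [2.733, 1.543, 0.002]
force: [0.2, 0.4, -2.3]
opening: 0.0157
gripper_force: 60.0
```

```bash
python3 - <<'E'
from h import *
print({k:np.round(v,2) for k,v in read_state().items() if k in('t','force','wrist_torque')})
go(.566,.1835,.34,59)
im,d=read_camera('scene'); cv2.imwrite('pics/s3.png',im); t,d=read_camera('top'); cv2.imwrite('pics/t3.png',t)
u,v=map(int,proj('scene',(.566,.1835,.11))); a=cv2.resize(im[v-50:v+40,u-60:u+60],(800,600),interpolation=2); cv2.imwrite('pics/g3.png',a); print(u,v)
# stand from top
h=cv2.cvtColor(t,cv2.COLOR_BGR2HSV); m=np.zeros((480,640),np.uint8); q=t[205:290,380:450].astype(int)
print(t[230,425],t[258,410],t[240,415],t[220,395])
E
```

```text
{'t': np.float64(6.32), 'force': array([ 0.21,  0.45, -2.32]), 'wrist_torque': array([-0.09,  0.09,  0.01])}
at [0.5657 0.1826 0.3486] yaw 58.9 d [ 0.0009 -0.0002  0.0086] rot [ 0.003  0.    -0.002]
375 299
[ 52 103 147] [104 153 179] [110 163 188] [ 52 103 151]
```

View pics/g3.png

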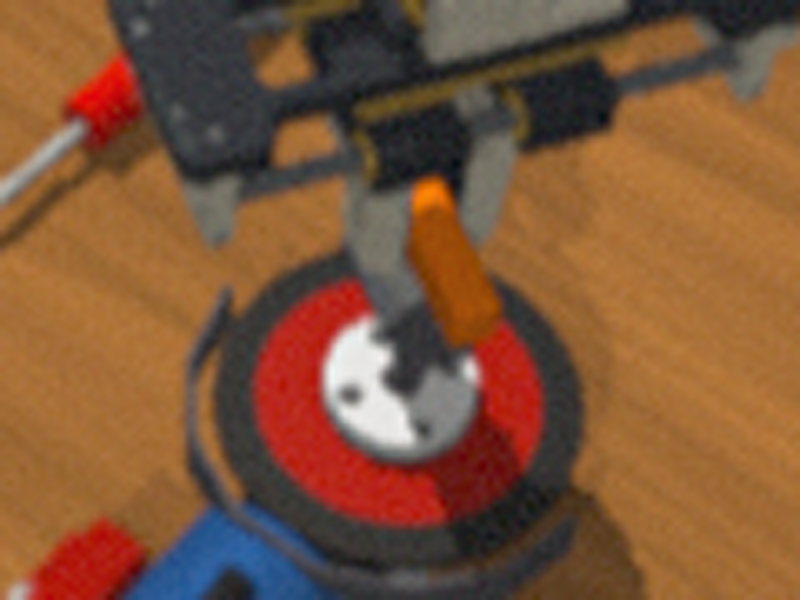

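Request:
carry_out:
  targets:
    - {"hand": 0, "x": 0, "y": 0.001, "z": 0.015, "ax": 0.003, "ay": 0, "az": 0}
    - {"hand": 0, "x": 0, "y": 0.001, "z": 0.03, "ax": 0.003, "ay": 0, "az": 0}
    - {"hand": 0, "x": 0, "y": 0.001, "z": 0.036, "ax": 0.003, "ay": 0, "az": 0}
    - {"hand": 0, "x": 0, "y": 0.001, "z": 0.039, "ax": 0.003, "ay": 0, "az": 0}
    - {"hand": 0, "x": 0, "y": 0.001, "z": 0.039, "ax": 0.003, "ay": 0, "az": 0}

```text
t: 7.05
tool_pos: [0.5665, 0.1832, 0.3097]
orientation: [2.734, 1.547, 0.0]
force: [0.1, 0.6, -2.9]
opening: 0.0157
gripper_force: 60.0
```

```bash
python3 - <<'E'
from h import *
print({k:np.round(v,2) for k,v in read_state().items() if k in('t','force','wrist_torque')})
go(.5665,.182,.304,59)
E
```

```text
{'t': np.float64(7.05), 'force': array([ 0.09,  0.58, -2.88]), 'wrist_torque': array([-0.  ,  0.08, -0.  ])}
at [0.5665 0.1832 0.3097] yaw 59.01 d [-0.0011  0.0006  0.0057] rot [ 0. -0.  0.]
```

Request:
carry_out:
  targets:
    - {"hand": 0, "x": 0, "y": 0, "z": 0.002, "ax": 0, "ay": 0, "az": 0}
    - {"hand": 0, "x": 0, "y": 0, "z": 0.004, "ax": 0, "ay": 0, "az": 0}
    - {"hand": 0, "x": 0, "y": 0, "z": 0.004, "ax": 0, "ay": 0, "az": 0}

```text
t: 7.42
tool_pos: [0.5665, 0.1832, 0.3058]
orientation: [2.734, 1.547, 0.001]
force: [0.5, 1.0, -3.2]
opening: 0.0153
gripper_force: 60.0
```

```bash
python3 - <<'E'
from h import *
print({k:np.round(v,2) for k,v in read_state().items() if k in('t','force','wrist_torque')})
go(.5665,.182,.304,59)
E
```

```text
{'t': np.float64(7.42), 'force': array([ 0.47,  1.05, -3.21]), 'wrist_torque': array([0.06, 0.13, 0.01])}
at [0.5665 0.1832 0.3058] yaw 59.01 d [-0.001   0.0006  0.0018] rot [ 0.001 -0.     0.   ]
```

Request:
carry_out:
  targets:
    - {"hand": 0, "x": 0, "y": 0, "z": 0.002, "ax": 0, "ay": 0, "az": 0}
    - {"hand": 0, "x": 0, "y": 0, "z": 0.004, "ax": 0, "ay": 0, "az": 0}
    - {"hand": 0, "x": 0, "y": 0, "z": 0.004, "ax": 0, "ay": 0, "az": 0}

```text
t: 7.8
tool_pos: [0.5667, 0.1833, 0.3038]
orientation: [2.734, 1.547, 0.003]
force: [-6.3, -0.7, 10.9]
opening: 0.0156
gripper_force: 60.0
```

```bash
python3 - <<'E'
from h import *
print({k:np.round(v,2) for k,v in read_state().items() if k in('t','force','wrist_torque')})
go(.5665,.182,.304,59)
E
```

```text
{'t': np.float64(7.8), 'force': array([-6.34, -0.67, 10.9 ]), 'wrist_torque': array([-0.16,  1.35, -0.04])}
at [0.5667 0.1833 0.3038] yaw 59.01 d [-0.0012  0.0005 -0.0002] rot [ 0.001 -0.001  0.   ]
```

Request:
carry_out:
  targets:
    - {"hand": 0, "x": 0, "y": 0, "z": -0.002, "ax": 0, "ay": 0, "az": 0.0}
    - {"hand": 0, "x": 0, "y": 0, "z": -0.002, "ax": 0, "ay": 0, "az": 0.05}
    - {"hand": 0, "x": 0, "y": 0, "z": -0.002, "ax": 0, "ay": 0, "az": 0.1}
    - {"hand": 0, "x": 0, "y": 0, "z": -0.002, "ax": 0, "ay": 0, "az": 0.15}
    - {"hand": 0, "x": 0, "y": 0, "z": -0.002, "ax": 0, "ay": 0, "az": 0.2}
    - {"hand": 0, "x": 0, "y": 0, "z": -0.002, "ax": 0, "ay": 0, "az": 0.25}
    - {"hand": 0, "x": 0, "y": 0, "z": -0.002, "ax": 0, "ay": 0, "az": 0.25}

```text
t: 8.68
tool_pos: [0.5661, 0.1839, 0.304]
orientation: [-2.905, -1.194, 0.0]
force: [-4.2, 3.3, 3.8]
opening: 0.0157
gripper_force: 60.1
```

```bash
python3 - <<'E'
from h import *
print({k:np.round(v,2) for k,v in read_state().items() if k in('t','force','wrist_torque')})
go(.5665,.183,.304,59)
E
```

```text
{'t': np.float64(8.68), 'force': array([-4.18,  3.27,  3.79]), 'wrist_torque': array([0.73, 1.07, 0.24])}
at [0.5661 0.1839 0.304 ] yaw 44.68 d [-0.0003  0.0009  0.    ] rot [-0.001 -0.001 -0.25 ]
```

Request:
carry_out:
  targets:
    - {"hand": 0, "x": 0, "y": 0, "z": 0, "ax": 0, "ay": 0, "az": 0.06}
    - {"hand": 0, "x": 0, "y": 0, "z": 0, "ax": 0, "ay": 0, "az": 0.12}
    - {"hand": 0, "x": 0, "y": 0, "z": 0, "ax": 0, "ay": 0, "az": 0.18}
    - {"hand": 0, "x": 0, "y": 0, "z": 0, "ax": 0, "ay": 0, "az": 0.24}
    - {"hand": 0, "x": 0, "y": 0, "z": 0, "ax": 0, "ay": 0, "az": 0.3}
    - {"hand": 0, "x": 0, "y": 0, "z": 0, "ax": 0, "ay": 0, "az": 0.35}

```text
t: 9.43
tool_pos: [0.5661, 0.1839, 0.304]
orientation: [-3.068, -0.668, 0.001]
force: [-4.7, 2.8, 2.6]
opening: 0.0156
gripper_force: 60.1
```

```bash
python3 - <<'E'
from h import *
print({k:np.round(v,2) for k,v in read_state().items() if k in('t','force','wrist_torque')})
go(.5665,.183,.304,59)
im,d=read_camera('scene')
u,v=map(int,proj('scene',(.566,.1835,.11))); a=cv2.resize(im[v-45:v+30,u-50:u+50],(800,600),interpolation=2); cv2.imwrite('pics/g4.png',a)
E
```

```text
{'t': np.float64(9.43), 'force': array([-4.68,  2.81,  2.61]), 'wrist_torque': array([0.7 , 1.19, 0.38])}
at [0.5661 0.1839 0.304 ] yaw 24.58 d [0.    0.001 0.   ] rot [-0.001 -0.    -0.601]
```

View pics/g4.png

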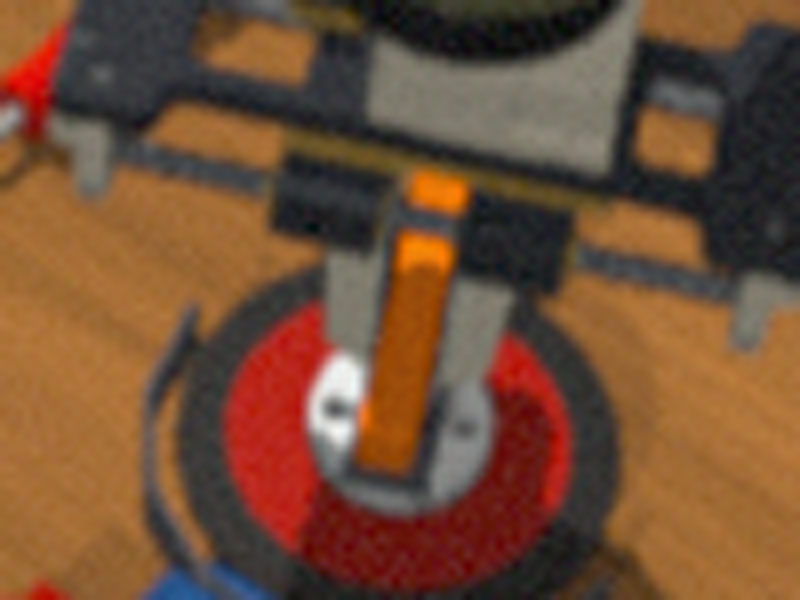

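The plate sits flat on the nut. The free holes at about (335,408) and (465,428) stay square to the bar, so the nut turns with the spanner. Continuing to the stop.

Request:
carry_out:
  targets:
    - {"hand": 0, "x": 0, "y": 0, "z": 0, "ax": 0, "ay": 0, "az": 0.06}
    - {"hand": 0, "x": 0, "y": 0, "z": 0, "ax": 0, "ay": 0, "az": 0.12}
    - {"hand": 0, "x": 0, "y": 0, "z": 0, "ax": 0, "ay": 0, "az": 0.18}
    - {"hand": 0, "x": 0, "y": 0, "z": 0, "ax": 0, "ay": 0, "az": 0.22}
    - {"hand": 0, "x": 0, "y": 0, "z": 0, "ax": 0, "ay": 0, "az": 0.22}

```text
t: 10.1
tool_pos: [0.5661, 0.1839, 0.304]
orientation: [-3.123, -0.329, 0.001]
force: [-5.3, 3.0, 3.5]
opening: 0.0157
gripper_force: 60.1
```

```bash
python3 - <<'E'
from h import *
print({k:np.round(v,2) for k,v in read_state().items() if k in('t','force','wrist_torque')})
go(.5665,.183,.304,59)
E
```

```text
{'t': np.float64(10.1), 'force': array([-5.26,  3.04,  3.5 ]), 'wrist_torque': array([0.72, 1.21, 0.31])}
at [0.5661 0.1839 0.304 ] yaw 12.03 d [0.0003 0.0009 0.    ] rot [-0.001 -0.    -0.82 ]
```

Request:
carry_out:
  targets:
    - {"hand": 0, "x": 0, "y": 0, "z": 0, "ax": 0, "ay": 0, "az": 0.04}
    - {"hand": 0, "x": 0, "y": 0, "z": 0, "ax": 0, "ay": 0, "az": 0.08}
    - {"hand": 0, "x": 0, "y": 0, "z": 0, "ax": 0, "ay": 0, "az": 0.12}
    - {"hand": 0, "x": 0, "y": 0, "z": 0, "ax": 0, "ay": 0, "az": 0.12}

```text
t: 10.6
tool_pos: [0.5661, 0.1839, 0.3041]
orientation: [-3.137, -0.143, 0.0]
force: [-4.0, 4.0, 2.8]
opening: 0.0157
gripper_force: 61.2
```

```bash
python3 - <<'E'
from h import *
print({k:np.round(v,2) for k,v in read_state().items() if k in('t','force','wrist_torque')})
go(.5665,.183,.304,59)
E
```

```text
{'t': np.float64(10.6), 'force': array([-3.96,  4.01,  2.77]), 'wrist_torque': array([0.59, 1.03, 0.96])}
at [0.5661 0.1839 0.3041] yaw 5.21 d [0.0003 0.0009 0.0001] rot [-0.001 -0.    -0.939]
```

Request:
carry_out:
  targets:
    - {"hand": 0, "x": 0, "y": 0, "z": 0, "ax": 0, "ay": 0, "az": 0.03}
    - {"hand": 0, "x": 0, "y": 0, "z": 0, "ax": 0, "ay": 0, "az": 0.06}
    - {"hand": 0, "x": 0, "y": 0, "z": 0, "ax": 0, "ay": 0, "az": 0.06}

```text
t: 10.98
tool_pos: [0.5661, 0.1839, 0.3041]
orientation: [-3.141, -0.05, 0.0]
force: [-3.7, 3.0, 3.2]
opening: 0.0161
gripper_force: 64.0
```

```bash
python3 - <<'E'
from h import *
print({k:np.round(v,2) for k,v in read_state().items() if k in('t','force','wrist_torque')})
go(.5665,.183,.304,59)
im,d=read_camera('scene')
u,v=map(int,proj('scene',(.566,.1835,.11))); a=cv2.resize(im[v-45:v+30,u-50:u+50],(800,600),interpolation=2); cv2.imwrite('pics/g5.png',a)
E
```

```text
{'t': np.float64(10.98), 'force': array([-3.67,  2.97,  3.21]), 'wrist_torque': array([0.56, 1.03, 1.4 ])}
at [0.5661 0.1839 0.3041] yaw 1.82 d [0.0003 0.0009 0.0001] rot [-0.001 -0.    -0.998]
```

View pics/g5.png

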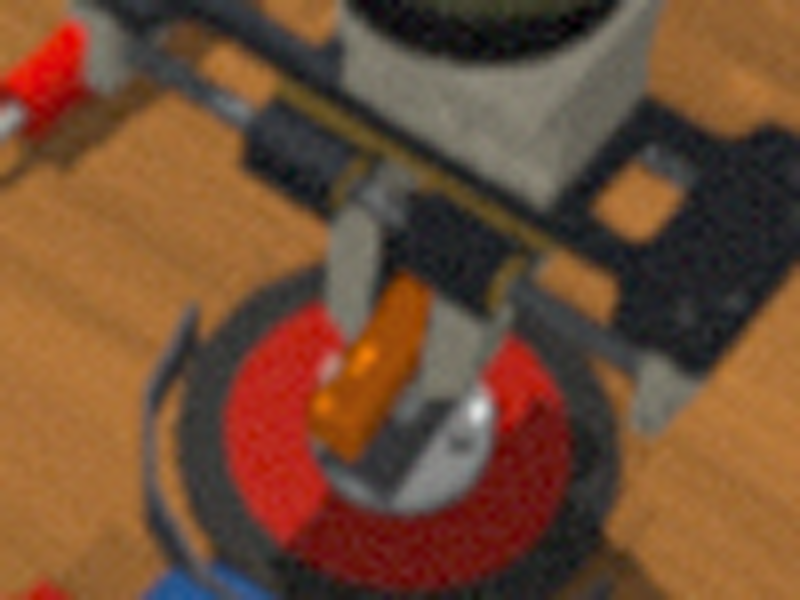

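The torque is 1.4 Nm, far above the 0.35 Nm running torque, so the nut is on its stop. The plate is still flat on it. I'll back off a little, lift clear, and measure the now empty stand.

Request:
carry_out:
  targets:
    - {"hand": 0, "x": 0, "y": 0, "z": 0, "ax": 0, "ay": 0, "az": -0.06}
    - {"hand": 0, "x": 0, "y": 0, "z": 0, "ax": 0, "ay": 0, "az": -0.12}
    - {"hand": 0, "x": 0, "y": 0, "z": -0.006, "ax": 0, "ay": 0, "az": -0.13}
    - {"hand": 0, "x": 0, "y": 0, "z": -0.014, "ax": 0, "ay": 0, "az": -0.13}
    - {"hand": 0, "x": 0, "y": 0, "z": -0.03, "ax": 0, "ay": 0, "az": -0.13}
    - {"hand": 0, "x": 0, "y": 0, "z": -0.05, "ax": 0, "ay": 0, "az": -0.13}
    - {"hand": 0, "x": 0, "y": 0, "z": -0.065, "ax": 0, "ay": 0, "az": -0.13}
    - {"hand": 0, "x": 0, "y": 0, "z": -0.065, "ax": 0, "ay": 0, "az": -0.13}

```text
t: 12.02
tool_pos: [0.5671, 0.1832, 0.3715]
orientation: [-3.131, -0.25, -0.007]
force: [-0.1, -0.5, -2.8]
opening: 0.0156
gripper_force: 60.0
```

```bash
python3 - <<'E'
from h import *
print({k:np.round(v,2) for k,v in read_state().items() if k in('t','force','wrist_torque')})
t=cv2.imread('pics/t3.png'); a=t[205:290,380:450].astype(int); m=((a[...,0]>0.5*a[...,2])&(a[...,2]>110)).astype(np.uint8)
m=cv2.morphologyEx(m,cv2.MORPH_CLOSE,np.ones((9,9),np.uint8)); c=max(cv2.findContours(m,0,1)[0],key=cv2.contourArea)+[380,205]
r=cv2.minAreaRect(c); W=np.array([onz('top',*p,.03)[:2] for p in cv2.boxPoints(r)]); print(r,W.mean(0).round(4),[(np.linalg.norm(W[i+1]-W[i]).round(4),np.degrees(np.arctan2(*(W[i+1]-W[i])[::-1])).round(1)) for i in(0,1)])
go(.5585,-.2356,.37,32.4)
E
```

```text
{'t': np.float64(12.02), 'force': array([-0.11, -0.52, -2.8 ]), 'wrist_torque': array([0.  , 0.15, 0.07])}
((414.51470947265625, 248.191162109375), (44.761131286621094, 28.468767166137695), 59.036251068115234) [ 0.5583 -0.2309] [(np.float64(0.0707), np.float64(-57.5)), (np.float64(0.1101), np.float64(-148.3))]
at [0.5671 0.1832 0.3715] yaw 9.15 d [-0.0751  0.4121  0.0011] rot [ 0.001 -0.005 -0.406]
```

Request:
carry_out:
  targets:
    - {"hand": 0, "x": -0.01, "y": 0.055, "z": 0, "ax": 0, "ay": 0, "az": -0.055}
    - {"hand": 0, "x": -0.02, "y": 0.11, "z": 0, "ax": 0, "ay": 0, "az": -0.11}
    - {"hand": 0, "x": -0.03, "y": 0.165, "z": 0, "ax": 0, "ay": 0, "az": -0.165}
    - {"hand": 0, "x": -0.04, "y": 0.22, "z": 0, "ax": 0, "ay": 0, "az": -0.22}
    - {"hand": 0, "x": -0.05, "y": 0.275, "z": 0, "ax": 0, "ay": 0, "az": -0.275}
    - {"hand": 0, "x": -0.06, "y": 0.33, "z": 0, "ax": 0, "ay": 0, "az": -0.33}
    - {"hand": 0, "x": -0.07, "y": 0.385, "z": 0, "ax": 0, "ay": 0, "az": -0.385}
    - {"hand": 0, "x": -0.075, "y": 0.412, "z": 0, "ax": 0, "ay": 0, "az": -0.405}

```text
t: 13.02
tool_pos: [0.5572, -0.2384, 0.3679]
orientation: [-3.018, -0.873, 0.001]
force: [1.5, 1.0, -2.5]
opening: 0.0156
gripper_force: 60.0
```

Request:
carry_out:
  targets:
    - {"hand": 0, "x": 0, "y": 0, "z": 0.03, "ax": 0, "ay": 0, "az": 0}
    - {"hand": 0, "x": 0, "y": 0, "z": 0.06, "ax": 0, "ay": 0, "az": 0}
    - {"hand": 0, "x": 0, "y": 0, "z": 0.08, "ax": 0, "ay": 0, "az": 0}
    - {"hand": 0, "x": 0, "y": 0, "z": 0.08, "ax": 0, "ay": 0, "az": 0}
    - {"hand": 0, "x": 0, "y": 0, "z": 0.08, "ax": 0, "ay": 0, "az": 0}

```text
t: 13.65
tool_pos: [0.5585, -0.2356, 0.29]
orientation: [3.016, 0.876, 0.002]
force: [0.3, -0.9, -2.5]
opening: 0.0153
gripper_force: 60.0
```

```bash
python3 - <<'E'
from h import *
print({k:np.round(v,2) for k,v in read_state().items() if k in('t','force','wrist_torque')})
go(.5583,-.235,.25,32.4)
im,d=read_camera('scene'); u,v=map(int,proj('scene',(.558,-.235,.09)))
cv2.imwrite('pics/g6.png',cv2.resize(im[v-50:v+40,u-60:u+60],(800,600),interpolation=2))
E
```

```text
{'t': np.float64(13.65), 'force': array([ 0.32, -0.89, -2.52]), 'wrist_torque': array([-0.02,  0.16,  0.02])}
at [ 0.5585 -0.2356  0.29  ] yaw 32.38 d [ 0.0001 -0.0007  0.04  ] rot [ 0.002 -0.001 -0.   ]
```

View pics/g6.png

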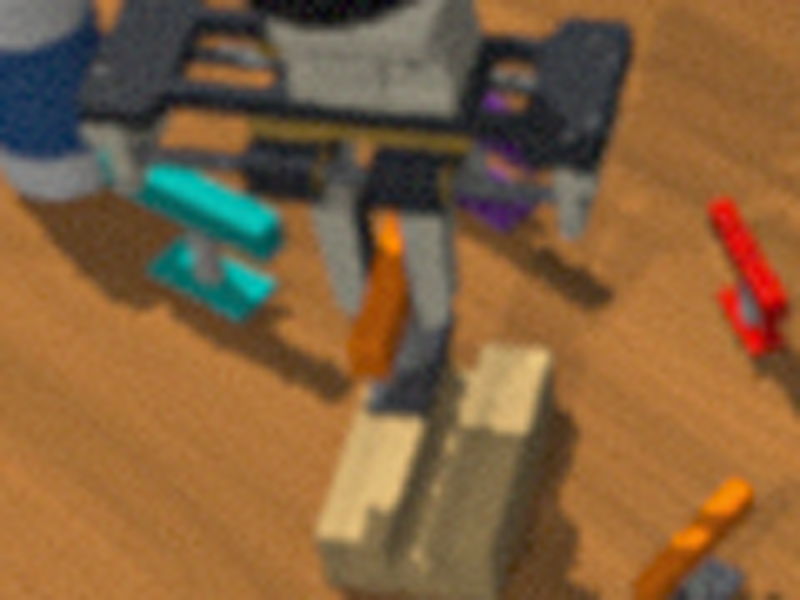

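The bar is parallel to the slot and above it. Lowering.

Request:
carry_out:
  targets:
    - {"hand": 0, "x": 0, "y": -0.001, "z": 0.015, "ax": 0.002, "ay": 0, "az": 0}
    - {"hand": 0, "x": 0, "y": -0.001, "z": 0.028, "ax": 0.002, "ay": 0, "az": 0}
    - {"hand": 0, "x": 0, "y": -0.001, "z": 0.034, "ax": 0.002, "ay": 0, "az": 0}
    - {"hand": 0, "x": 0, "y": -0.001, "z": 0.038, "ax": 0.002, "ay": 0, "az": 0}
    - {"hand": 0, "x": 0, "y": -0.001, "z": 0.04, "ax": 0.002, "ay": 0, "az": 0}
    - {"hand": 0, "x": 0, "y": -0.001, "z": 0.04, "ax": 0.002, "ay": 0, "az": 0}

```text
t: 14.45
tool_pos: [0.5578, -0.2349, 0.2501]
orientation: [-3.016, -0.875, -0.001]
force: [-3.0, 1.2, 4.5]
opening: 0.0158
gripper_force: 60.0
```

```bash
python3 - <<'E'
from h import *
print({k:np.round(v,2) for k,v in read_state().items() if k in('t','force','wrist_torque')})
go(.5583,-.235,.25,32.4)
E
```

```text
{'t': np.float64(14.45), 'force': array([-2.97,  1.19,  4.47]), 'wrist_torque': array([ 0.23,  0.76, -0.01])}
at [ 0.5578 -0.2349  0.2501] yaw 32.36 d [0.0003 0.0004 0.0001] rot [-0.001 -0.001 -0.001]
```

Plate contact came at z = 0.250, exactly as when it was picked up. Opening gradually, then retreating straight up.

Request:
carry_out:
  newtons: 10
  targets:
    - {"hand": 0, "x": 0, "y": 0, "z": 0, "ax": 0, "ay": 0, "az": 0}
    - {"hand": 20, "x": 0, "y": 0, "z": 0, "ax": 0, "ay": 0, "az": 0}
    - {"hand": 30, "x": 0, "y": 0, "z": 0, "ax": 0, "ay": 0, "az": 0}
    - {"hand": 45, "x": 0, "y": 0, "z": 0, "ax": 0, "ay": 0, "az": 0}
    - {"hand": 60, "x": 0, "y": 0, "z": 0, "ax": 0, "ay": 0, "az": 0}
    - {"hand": 60, "x": 0, "y": 0, "z": 0, "ax": 0, "ay": 0, "az": 0}

```text
t: 15.2
tool_pos: [0.5575, -0.2347, 0.2488]
orientation: [-3.016, -0.875, 0.0]
force: [-0.2, 0.1, 0.6]
opening: 0.0531
gripper_force: 0.0
```

Request:
carry_out:
  targets:
    - {"hand": 60, "x": 0, "y": 0, "z": -0.01, "ax": 0, "ay": 0, "az": 0}
    - {"hand": 60, "x": 0, "y": 0, "z": -0.03, "ax": 0, "ay": 0, "az": 0}
    - {"hand": 60, "x": 0, "y": 0, "z": -0.06, "ax": 0, "ay": 0, "az": 0}
    - {"hand": 60, "x": 0, "y": 0, "z": -0.1, "ax": 0, "ay": 0, "az": 0}
    - {"hand": 60, "x": 0, "y": 0, "z": -0.14, "ax": 0, "ay": 0, "az": 0}
    - {"hand": 60, "x": 0, "y": 0, "z": -0.15, "ax": 0, "ay": 0, "az": 0}
    - {"hand": 60, "x": 0, "y": 0, "z": -0.15, "ax": 0, "ay": 0, "az": 0}

```text
t: 16.08
tool_pos: [0.5578, -0.235, 0.4002]
orientation: [-3.017, -0.876, -0.003]
force: [0.1, -0.3, 0.5]
opening: 0.0556
gripper_force: 0.0
```

```bash
python3 - <<'E'
from h import *
im,d=read_camera('scene'); t,_=read_camera('top'); u,v=map(int,proj('scene',(.558,-.235,.07)))
a=cv2.resize(im[v-45:v+45,u-60:u+60],(533,400),interpolation=2)
for _ in range(1):
    for cam,i in(('top',t),('scene',im)):
        c=np.array([.5662,.1831]); 
        for _ in range(3): g,c,o=holes(i,cam,c)
        print(cam,'hole angle',g.round(1))
u,v=map(int,proj('scene',(.566,.1835,.084))); b=cv2.resize(im[v-30:v+30,u-20:u+20],(267,400),interpolation=2)
cv2.imwrite('pics/g7.png',np.hstack([a,b])); print(read_state()['force'])
E
```

```text
top hole angle 16.9
scene hole angle 16.0
[-0.34990069  0.61067473 -0.45852569]
```

View pics/g7.png

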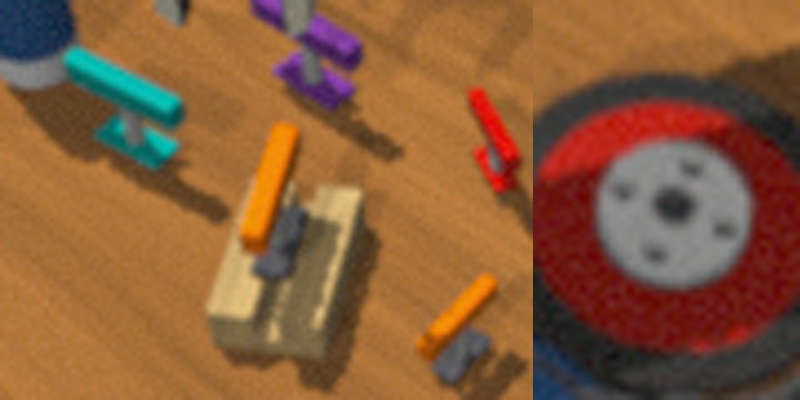

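Both views agree that the nut turned about 43° (0.74 rad) and stayed there. That is consistent with a start near 0.46 and the hard stop I felt. The spanner stands upright over the slot at about (275,205) in the crop, and the gripper is clear. Handing in.

```bash
python3 -c "
from plant import robot
print(robot.close_job())"
```

```text
the job is handed in; nothing more can be done
None
```

I tightened the nut until it hit its stop, put the spanner back upright in its stand with the gripper clear, and handed the job in at about 16 s of the 64 s; the hand-in returned no verdict.

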